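Pick and fit the rolling-mill crank hub that suits the keyed test spindle

TASK

One of the three crank hubs lying in the wooden cradles has its keyway cut so that, on the keyed test spindle, its forked arm comes down astride the stand's one upright stop pin; find it and leave the other two alone in their cradles. Lift it out by its neck, set it down flat on the cork pad and let go, then take it again by its arm (the tall spindle leaves no room for the hand over the neck). Lower it in hand, without letting it drop, over the spindle until it is fully home on the seat with the fork astride the pin, let go, and do not knock the other things about.

Things in the scene. Friction and masses are not known exactly. Their poses are not given: they have to be found in the camera images.
- hub_a: Crank hub A, plain steel, 0.2 to 0.4 kg, 64 mm tall. Origin: centre of its underside; z: bore axis, up; x: along its arm. Boss 52 mm across up to z 36 mm, above it a round neck 38 mm across. Arm 26 mm wide at z 16 to 32 mm, out to x = 114 mm. Bore 21.5 mm right through. Keyway towards +y (a quarter turn anticlockwise from the arm, seen from above).
- hub_b: Crank hub B, plain steel, 0.2 to 0.4 kg, 64 mm tall. Origin: centre of its underside; z: bore axis, up; x: along its arm. Boss 52 mm across up to z 36 mm, above it a round neck 38 mm across. Arm 26 mm wide at z 16 to 32 mm, out to x = 114 mm. Bore 21.5 mm right through. Keyway towards -x (opposite the arm).
- hub_c: Crank hub C, plain steel, 0.2 to 0.4 kg, 64 mm tall. Origin: centre of its underside; z: bore axis, up; x: along its arm. Boss 52 mm across up to z 36 mm, above it a round neck 38 mm across. Arm 26 mm wide at z 16 to 32 mm, out to x = 114 mm. Bore 21.5 mm right through. Keyway towards -y (a quarter turn clockwise from the arm, seen from above).
- cradle_a: Fixed wooden cradle in which hub A starts, axes as the hub's. Origin: bench level, under the boss (within 2 mm). The boss stands on a 6 mm floor; the arm lies between two cheeks 40 mm high and 21 mm thick, about 4 mm off it on either side from x = 36 to 118 mm: only the neck can be taken. The three cradles swap places.
- cradle_b: Fixed wooden cradle in which hub B starts, axes as the hub's. Origin: bench level, under the boss (within 2 mm). The boss stands on a 6 mm floor; the arm lies between two cheeks 40 mm high and 21 mm thick, about 4 mm off it on either side from x = 36 to 118 mm: only the neck can be taken. The three cradles swap places.
- cradle_c: Fixed wooden cradle in which hub C starts, axes as the hub's. Origin: bench level, under the boss (within 2 mm). The boss stands on a 6 mm floor; the arm lies between two cheeks 40 mm high and 21 mm thick, about 4 mm off it on either side from x = 36 to 118 mm: only the neck can be taken. The three cradles swap places.
- hub_a_keyway (a point): Point in hub A's keyway at the top of the neck, 13 mm from the bore axis. The keyway is 9 mm wide, its floor 15.5 mm from the axis, and it runs from top to bottom.
- hub_b_keyway (a point): Point in hub B's keyway at the top of the neck, 13 mm from the bore axis. The keyway is 9 mm wide, its floor 15.5 mm from the axis, and it runs from top to bottom.
- hub_c_keyway (a point): Point in hub C's keyway at the top of the neck, 13 mm from the bore axis. The keyway is 9 mm wide, its floor 15.5 mm from the axis, and it runs from top to bottom.
- hub_a_fork (a point): Point of hub A in the middle of the fork's slot, 95 mm from the bore axis along the arm, 24 mm above the underside: where the stop pin belongs. The slot is 14 mm wide and open at the arm's end; it starts 82 mm from the axis.
- hub_b_fork (a point): Point of hub B in the middle of the fork's slot, 95 mm from the bore axis along the arm, 24 mm above the underside: where the stop pin belongs. The slot is 14 mm wide and open at the arm's end; it starts 82 mm from the axis.
- hub_c_fork (a point): Point of hub C in the middle of the fork's slot, 95 mm from the bore axis along the arm, 24 mm above the underside: where the stop pin belongs. The slot is 14 mm wide and open at the arm's end; it starts 82 mm from the axis.
- stand: Fixed test stand: round grey base 220 mm across, 12 mm thick. Origin: bench level on the spindle's axis; z up; x points the way the key points. A seat 44 mm across, top 20 mm above the origin, carries the hub's underside. Around it, 95 mm out at 90, 180 and -90 degrees from the key, are three places: one holds the stop pin, the others flat plugs 4 mm high.
- spindle_tip (a point): Top of the spindle, on its axis, 163 mm above the bench. The spindle is 20 mm thick from the seat up to 65 mm above the bench, then tapers within 12 mm to a pilot 12 mm thick.
- key (a point): Outer top edge of the key, 14 mm from the spindle's axis, 50 mm above the bench. The key is 6 mm wide, stands 4 mm out of the spindle and runs down to the seat.
- pin: Fixed upright steel stop pin on the stand, 10 mm thick with a round tip, 57 mm above the bench. Origin: on its axis at the top of the stand's base, 12 mm above the bench.
- pad: Fixed cork pad on the bench, 140 x 200 mm (x, y), 3 mm thick. Origin: centre of its underside.
- mandrel: Bystander: loose upright steel ring mandrel, 48 mm across at its foot, 22 to 8 mm thick, 204 mm tall. Origin: centre of its underside.
- spool: Bystander: loose upright wooden spool wound with copper, 48 mm across, 48 mm tall. Origin: centre of its underside.
- block: Bystander: loose flat steel bench block 60 x 60 x 22 mm. Origin: centre of its underside.
- brushes: Bystander: loose wooden pot of brushes, 64 mm across, about 180 mm tall with the brushes. Origin: centre of its underside.
- dish: Bystander: loose white bowl, 90 mm across, 22 mm tall. Origin: centre of its underside.
- flux: Bystander: loose amber bottle, 44 mm across, 100 mm tall. Origin: centre of its underside.
- hammer: Bystander: loose hammer lying on the bench, 240 mm long. Origin: middle of its underside.
Things that resemble listed ones, but are neither listed nor needed, are in the scene too. Leave any orange look-alike of the stand alone.

How it is judged:
By the outcome, as a careful person would: the job done as asked, in the order asked, and still so for the second after the job is handed in, with the robot touching nothing.
It also fails if it takes over 67 s, if anything falls off the work surface, if the arm or the gripper's body presses on something with over 40 N, if the wrist force passes 120 N, or if a joint passes its speed limit or range.

ROBOT

A 6-joint arm with a two-finger parallel gripper is mounted at the origin on the work surface. World frame = base frame: x ahead of the robot, y to its left, z up, the work surface at z = 0. Lengths are in m, angles in rad, forces in N, time in s.
With the tool pointing down it reaches from about 0.275 to 0.75 m from the base axis. Payload 10.2 kg.
Tool frame: the origin (TCP) lies at the centre of the arm's flange, where the gripper is bolted on; the fingertips stand 166 mm ahead of it and the grasp point (between the pads) lies 147 mm ahead of it (hold_point_z is the distance from the TCP to the grasp point, in m); z points along the fingers, y is the line along which they close (so a half turn about z gives the same grasp; the last joint's range is limited). The gripper opens to 88 mm and grips with 3 to 60 N. Pads are 18 mm wide; open, the fingers measure 123 mm over their backs; the gripper's body (75 mm by 187 mm) begins 45 mm behind the grasp point.
Start: joints at [-0.223, 0.313, 1.498, -0, 1.331, -0.223], TCP at [0.525, -0, 0.405] pointing down, gripper open.
Joint ranges: [-2.94, 2.94], [-0.97, 2.17], [0.19, 2.56], [-1.23, 4.37], [0.02, 3.11], [-2.88, 2.88]. Speed limits (rad/s): [2.39, 2.39, 3.01, 3.14, 3.14, 3.14].

INTERFACE

Orientations are given as a unit quaternion [x, y, z, w].
In Python, from cell import * gives the robot as it stands. The module is installed in compiled form; this text tells all that it offers.
- The arm moves only by the shell command python3 -m handwheel 'ROWS'. ROWS is JSON, a list of rows, each a list of 3 entries, a list of its own where there are three numbers: the turn, a rotation vector about the tool's x, y, z in units of 6 degrees (1.0 is 6 degrees), then the shift along the tool's x, y, z in units of 25 mm (1.0 is 25 mm), then the finger opening in mm, from 0 to 88.1. A call has exactly 5 rows; each row shifts and turns the commanded pose from where the row before left it, along the tool's axes as they then stand; what a row does not reach is not made up. A row lasts 1/10 s, in which the tool goes at most 50 mm and 8.59 degrees, less where a joint would pass 70% of its speed; a pose out of reach is approached as far as the arm can. A call is refused whole if a number of a shift passes 1 or a number of a turn 1, either way. A call with a gripper value outside its range is refused whole. The fingers move at their own pace and stop on an object; the grip force is fixed at half the most. Time passes only in rows, so rows that do not move let the fingers close, or fill a call up. It gives the time, the measured TCP pose, the force, the opening and the grip force at its end, in the units of the state.
- observe(): the state, without advancing time (a new reading comes with each control period).
- get_image(name): name is "scene" or "side" or "wrist"; returns a dict with "img" (400x640x3 uint8, red, green, blue), "K" (3x3 intrinsics, pixels), "T" (4x4, takes a point from camera to world coordinates); the wrist camera has in their place "T_tool_cam" (4x4, takes a point from camera to tool coordinates, whose origin is the TCP and whose axes are the flange's). Camera axes: x right, y down, z forward; pixel columns grow to the right and rows downward; lengths in m; the calibration is good to about 2 mm. A picture is of the moment at which its call begins: read the wrist's pose just before it. There is no depth.
- hand_in(): hands the job in; it is judged then, once.
Trained networks look in the newest picture that a camera, given by its name, has taken for a name from the list of things; names that differ only in an ending like _2 or _b are one class to them, and where a whole thing is asked for, a point or a joint stands for the part that bears it (a point fixed in the world has none). Each returns a list of dicts, best first, with "confidence" (0 to 1); they miss things now and then, are a little off and sometimes report something else, mostly with a low value. They report only what shows in the picture. A call takes as long as a camera call. They do not tell look-alikes from the thing itself.
- silhouettes(camera, query): "mask" (400x640 bool, what is visible of it).
- tip_of(camera, query): "position" ([x, y, z] in m, in world coordinates, good to about 4 mm: a listed point, or the origin of a listed thing).
The state is a dict: "time": time; "q": joint angles; "qd": joint speeds; "joint_efforts": joint torques, N m; "position": TCP position; "eef_rot": TCP orientation; "ft_force": force on the tool from outside, world axes, zero at the start; "ft_torque": the same for the moment, N m; "opening": finger opening in m; "grip_force": force on a finger pad.
Only numpy, scipy, OpenCV 4.12 (cv2) and the standard library are available. Lean on these libraries where they do the work, as an engineer would, in place of code of your own. Each camera call takes 0.05 s, during which the arm holds its last target. There are 200 camera calls.

## Working session

There is one attempt and no reset: what is moved stays moved. The work goes in short steps, Python scripts to look and compute and a shell command to move; the robot and the scene stay as the last step left them, time stands still between calls to the robot, and variables do not carry over. Pictures are saved under pics/ and viewed, at most 13 in all, crops included, and the job is handed in when it is done.

```bash
mkdir -p pics; cat > h.py <<'E'
from cell import *
import numpy as np, cv2
from scipy.spatial.transform import Rotation as R
def snap(n,f=None):
    s=observe(); d=get_image(n)
    if f: cv2.imwrite('pics/'+f,cv2.cvtColor(d['img'],cv2.COLOR_RGB2BGR))
    T=d.get('T')
    if T is None:
        W=np.eye(4); W[:3,:3]=R.from_quat(s['eef_rot']).as_matrix(); W[:3,3]=s['position']; T=W@np.array(d['T_tool_cam'])
    return d['img'],np.array(d['K']),np.array(T)
def ray(K,T,u,v,z):
    d=T[:3,:3]@np.linalg.inv(K)@[u,v,1]; o=T[:3,3]; return o+d*(z-o[2])/d[2]
def proj(K,T,p):
    c=np.linalg.inv(T)@np.r_[p,1]; q=K@c[:3]; return (q[:2]/q[2]).round(1)
E
python3 - <<'E'
from h import *
s=observe();print(s['time'],s['position'],s['eef_rot'],s['opening'])
for c in ['scene','side','wrist']:
    im,K,T=snap(c,c+'1.png'); print(c,T[:3,3].round(3),K[0,0])
    if c=='wrist': continue
    for q in ['hub_a','hub_a_keyway','hub_a_fork','cradle_a','stand','spindle_tip','key','pin','pad']+(['mandrel','brushes','flux','spool','block','dish','hammer'] if c=='scene' else []):
        for r in tip_of(c,q): print(q,round(r['confidence'],2),np.round(r['position'],3),proj(K,T,r['position']))
E
```

```text
0.0 [ 5.24971894e-01 -1.29632650e-05  4.04178946e-01] [ 7.07100830e-01  7.07112474e-01 -3.41771307e-04 -4.99098692e-04] 0.0882179502965708
scene [ 1.398 -0.365  0.903] 466.18456997042676
hub_a 0.95 [ 0.427 -0.391  0.009] [179.6 243.8]
hub_a 0.84 [ 0.634 -0.191  0.008] [272.8 278.7]
hub_a 0.47 [0.721 0.345 0.002] [473.1 249.6]
hub_a_keyway 0.79 [ 0.638 -0.18   0.069] [276.  261.9]
hub_a_keyway 0.51 [ 0.728 -0.164  0.028] [295.  298.8]
hub_a_fork 0.66 [ 0.779  0.163 -0.   ] [425.4 284.3]
hub_a_fork 0.57 [ 0.728 -0.163  0.03 ] [295.3 297.9]
hub_a_fork 0.34 [ 0.599 -0.357 -0.003] [204.5 289.8]
cradle_a 0.81 [ 0.636 -0.193 -0.004] [272.5 282.7]
cradle_a 0.57 [ 0.428 -0.399 -0.001] [177.5 247.2]
stand 0.65 [ 0.423 -0.243 -0.   ] [233.6 232. ]
stand 0.63 [ 0.589  0.116 -0.005] [374.8 240.4]
stand 0.61 [0.24  0.304 0.004] [379.  157.7]
spindle_tip 0.98 [0.588 0.123 0.159] [382.3 193.5]
spindle_tip 0.95 [0.238 0.299 0.164] [381.9 116. ]
key 0.95 [0.601 0.124 0.054] [381.2 226.7]
key 0.6 [0.247 0.312 0.05 ] [383.6 146.8]
pin 0.7 [ 0.52  -0.372  0.029] [191.  260.4]
pin 0.62 [0.542 0.2   0.011]
[... 888 characters left out ...]
1  0.071] [296.5 195.4]
hub_a_keyway 0.21 [ 0.524 -0.228 -0.   ] [330.1 208.4]
hub_a_fork 0.66 [ 0.729 -0.163  0.035] [266.8 206. ]
cradle_a 0.93 [ 0.633 -0.193  0.   ] [297.2 211.9]
cradle_a 0.89 [ 0.424 -0.398  0.001] [361.5 186.3]
cradle_a 0.74 [0.432 0.365 0.   ] [343.9 348.6]
cradle_a 0.63 [ 0.806 -0.002  0.001] [230.9 241. ]
stand 0.7 [0.586 0.119 0.003] [294.6 271.1]
stand 0.66 [ 0.238  0.301 -0.004] [430.6 335.8]
spindle_tip 0.73 [0.239 0.298 0.161] [439.8 279.8]
spindle_tip 0.67 [0.587 0.124 0.164] [291.4 223.4]
key 0.83 [0.6   0.127 0.05 ] [288.3 259.2]
key 0.61 [0.244 0.313 0.048] [431.  323.1]
pin 0.58 [0.538 0.202 0.011] [307.5 290.9]
wrist [0.525 0.071 0.385] 301.48294135919446
```

View pics/scene1.png

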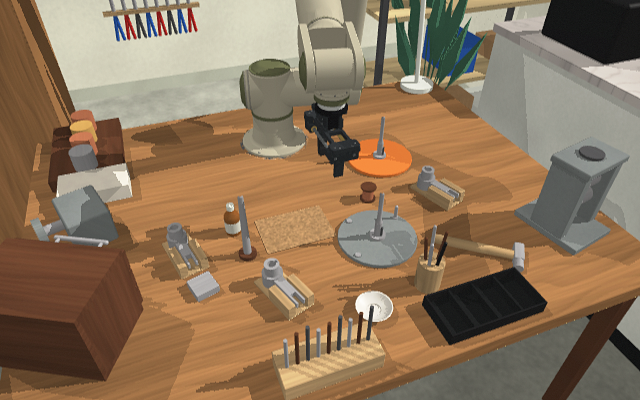

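View pics/side1.png

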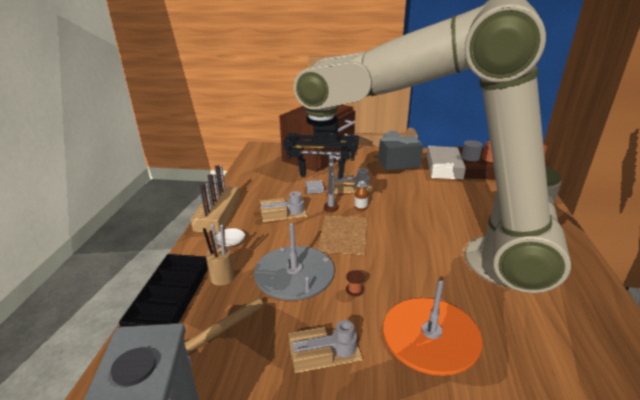

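The scene view shows the grey stand at about (375,240) and the orange look-alike at (380,157). The hubs in cradles are at (273,275), (180,243) and (430,180). The mandrel (247,230) could pass for a spindle. On the grey stand the pin is about +90° from the key, so I want hub C. Next is a close crop to read the keyways.

```bash
python3 - <<'E'
from h import *
P=[(0.635,-0.193),(0.427,-0.393),(0.433,0.366)]
rows=[]
for c in ['scene','side']:
    im,K,T=snap(c); r=[]
    for x,y in P:
        u,v=proj(K,T,(x,y,.05)).astype(int); w=30
        r.append(cv2.resize(im[max(v-w,0):v+w,u-w:u+w],(260,260),interpolation=cv2.INTER_CUBIC))
    rows.append(np.hstack(r))
    for q in ['hub_b_keyway','hub_c_keyway','hub_b_fork','hub_c_fork']:
        for k in tip_of(c,q): print(c,q,round(k['confidence'],2),np.round(k['position'],3))
cv2.imwrite('pics/m.png',cv2.cvtColor(np.vstack(rows),cv2.COLOR_RGB2BGR))
E
```

```text
scene hub_b_keyway 0.75 [0.418 0.361 0.066]
scene hub_b_keyway 0.23 [ 0.596 -0.358 -0.004]
scene hub_c_keyway 0.66 [ 0.429 -0.407  0.073]
scene hub_c_keyway 0.52 [0.523 0.399 0.028]
scene hub_b_fork 0.85 [0.518 0.4   0.031]
scene hub_b_fork 0.58 [0.544 0.207 0.014]
scene hub_b_fork 0.15 [0.422 0.172 0.003]
scene hub_c_fork 0.73 [ 0.521 -0.373  0.027]
scene hub_c_fork 0.59 [0.543 0.203 0.014]
scene hub_c_fork 0.24 [0.603 0.126 0.055]
side hub_b_keyway 0.81 [0.416 0.359 0.075]
side hub_c_keyway 0.54 [ 0.431 -0.407  0.07 ]
side hub_c_keyway 0.42 [0.725 0.349 0.002]
side hub_c_keyway 0.31 [ 0.6   -0.357 -0.002]
side hub_b_fork 0.8 [0.522 0.4   0.03 ]
side hub_c_fork 0.69 [ 0.525 -0.228  0.002]
side hub_c_fork 0.61 [ 0.514 -0.376  0.03 ]
```

View pics/m.png

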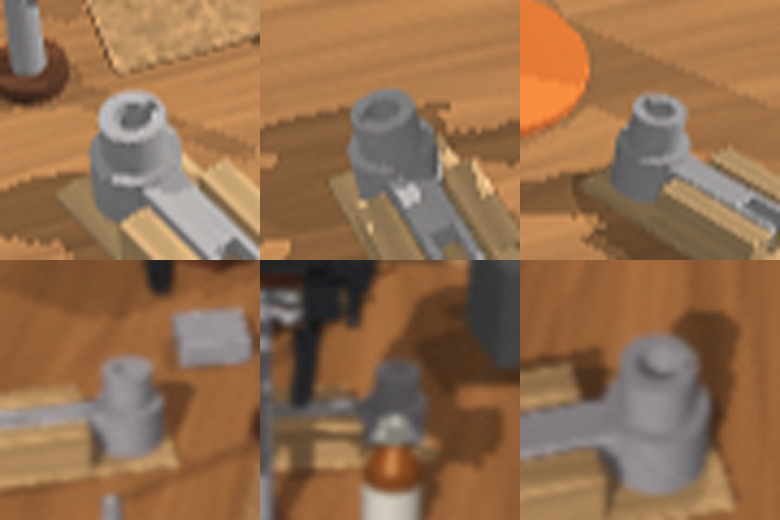

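View pics/wrist1.png

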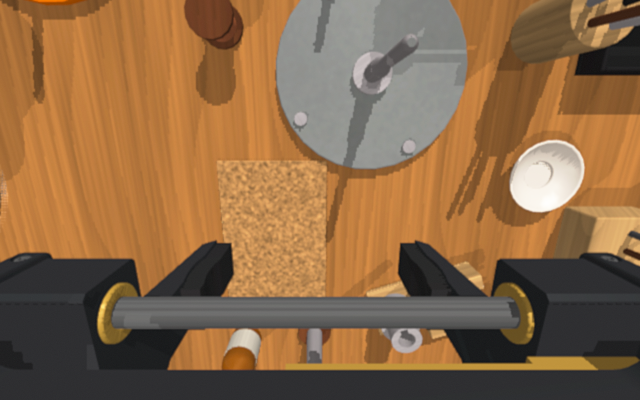

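The crops (columns are hub 1 to 3) and the networks agree. The hub at scene (180,243), world (0.427,-0.392), has its arm pointing about 12° and its keyway near (0.430,-0.407), so the keyway is at -y: that is hub C. The hub at (0.635,-0.193) is A and the one at (0.433,0.366) is B. In the wrist view the flat plugs are at (300,119) and (408,148), so the pin is on the +90° side, which fits hub C.

```bash
R1='[[[0,0,0],[-1,-0.45,0],88],[[0,0,0],[-1,-0.45,0],88],[[0,0,0],[-1,-0.45,0],88],[[0,0,0],[-1,-0.45,0],88],[[0,0,0],[-1,-0.45,0],88]]' >/dev/null
python3 -m handwheel '[[[0,0,0],[-1,-0.45,0],88],[[0,0,0],[-1,-0.45,0],88],[[0,0,0],[-1,-0.45,0],88],[[0,0,0],[-1,-0.45,0],88],[[0,0,0],[-1,-0.45,0],88]]'
python3 -m handwheel '[[[0,0,0],[-1,-0.45,0],88],[[0,0,0],[-1,-0.45,0],88],[[0,0,0],[-1,-0.45,0],88],[[0,0,0],[-1,-0.45,0],88],[[0,0,0],[-1,-0.45,0],88]]'
python3 -m handwheel '[[[0,0,0],[-1,-0.45,0],88],[[0,0,0],[-1,-0.45,0],88],[[0,0,0],[-1,-0.45,0],88],[[0,0,0],[-1,-0.45,0],88],[[0,0,0],[-1,-0.45,0],88]]'
python3 -m handwheel '[[[0,0,1],[0,0,0],88],[[0,0,1],[0,0,0],88],[[0,0,1],[0,0,0],88],[[0,0,1],[0,0,0],88],[[0,0,1],[0,0,0],88]]'
python3 -m handwheel '[[[0,0,1],[0,0,0],88],[[0,0,1],[0,0,0],88],[[0,0,1],[0,0,0],88],[[0,0,1],[0,0,0],88],[[0,0,1],[0,0,0],88]]'
python3 -m handwheel '[[[0,0,1],[0,0,0],88],[[0,0,1],[0,0,0],88],[[0,0,1],[0,0,0],88],[[0,0,0],[0,0,0],88],[[0,0,0],[0,0,0],88]]'
cat >> h.py <<'E'
def tool():
    s=observe(); p=np.array(s['position']); m=R.from_quat(s['eef_rot']).as_matrix()
    print('t',round(s['time'],2),'p',p.round(4),'yaw',np.degrees(np.arctan2(m[1,0],m[0,0])).round(2),'tilt z',m[:,2].round(4),'open',round(s['opening'],4),'F',np.round(s['ft_force'],1),'g',round(s['grip_force'],1)); return p,m
def to(tgt,hold=0.147):  # tool-axis shift (units of 25 mm) putting grasp point at tgt
    p,m=tool(); print('shift units',(m.T@(np.array(tgt)-p-m[:,2]*hold)/.025).round(2))
E
python3 - <<'E'
from h import *
tool(); print(np.round(observe()['q'],2))
im,K,T=snap('wrist','w2.png'); print(T[:3,2].round(3))
for q in ['hub_c','hub_c_keyway','hub_c_fork','cradle_c']:
    for r in tip_of('wrist',q): print(q,round(r['confidence'],2),np.round(r['position'],4),proj(K,T,r['position']))
E
```

```text
time: 2.4
position: [0.4682, -0.1259, 0.4048]
eef_rot: [0.707, 0.707, 0.0, 0.0]
ft_force: [1.0, -0.1, 0.1]
opening: 0.0878
grip_force: 0.0
time: 2.9
position: [0.4119, -0.251, 0.4048]
eef_rot: [0.707, 0.707, -0.0, 0.0]
ft_force: [-0.0, -0.2, -0.4]
opening: 0.088
grip_force: 0.0
time: 3.4
position: [0.3556, -0.376, 0.4048]
eef_rot: [0.707, 0.707, 0.0, 0.0]
ft_force: [1.1, 1.2, 0.3]
opening: 0.0883
grip_force: 0.0
time: 3.9
position: [0.3562, -0.375, 0.4047]
eef_rot: [0.867, 0.498, 0.0, 0.0]
ft_force: [0.4, -0.6, 0.9]
opening: 0.0878
grip_force: 0.0
time: 4.4
position: [0.3563, -0.375, 0.4047]
eef_rot: [0.966, 0.257, -0.0, -0.0]
ft_force: [1.1, 0.4, -0.1]
opening: 0.0877
grip_force: 0.0
time: 4.9
position: [0.3563, -0.375, 0.4047]
eef_rot: [0.994, 0.106, -0.0, 0.0]
ft_force: [-0.5, 0.5, 0.8]
opening: 0.0881
grip_force: 0.0
t 4.9 p [ 0.3563 -0.375   0.4047] yaw 12.16 tilt z [-0. -0. -1.] open 0.0881 F [-0.5  0.5  0.8] g 0.0
[-1.04  0.3   1.52 -0.    1.33  0.32]
[-0.271 -0.059 -0.961]
hub_c 0.57 [ 0.4235 -0.397   0.0049] [344.  127.2]
hub_c_keyway 0.68 [ 0.4269 -0.4112  0.0726] [364.7 128.8]
hub_c_fork 0.6 [ 0.5156 -0.3768  0.0298] [348.3  35.7]
cradle_c 0.96 [ 0.4234 -0.3928  0.0027] [340.5 126.5]
```

View pics/w2.png

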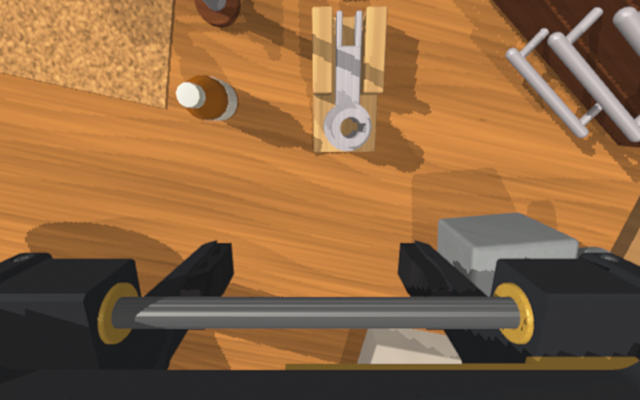

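The wrist view shows hub C's bore at about (349,127). Its arm points up to the fork at (348,36) and the keyway is to the right at (364,128), so it is clockwise of the arm, as hub C should be. There is a grey box at (505,250) and handles at (580,80).

```bash
python3 - <<'E'
from h import *
im,K,T=snap('wrist')
print('bore',ray(K,T,349,127,.070).round(4),'slot',ray(K,T,349,36,.038).round(4),'fork tip', ray(K,T,348,13,.038).round(4))
print('key',ray(K,T,364,128,.07).round(4))
for z in (0.03,.06,.1): print(z,'box',[ray(K,T,u,v,z)[:2].round(3) for u,v in [(437,218),(511,213),(578,240),(444,258)]],'handle',[ray(K,T,u,v,z)[:2].round(3) for u,v in [(510,53),(580,135)]])
to((0.426,-0.394,0.10))
m=silhouettes('wrist','hub_c')
for k in m[:2]:
    a=k['mask']; v,u=np.nonzero(a); print(k['confidence'],a.sum(),u.min(),u.max(),v.min(),v.max())
E
```

```text
bore [ 0.4252 -0.3957  0.07  ] slot [ 0.5134 -0.3775  0.038 ] fork tip [ 0.5335 -0.3715  0.038 ]
key [ 0.4275 -0.4108  0.07  ]
0.03 box [array([ 0.342, -0.533]), array([ 0.367, -0.621]), array([ 0.351, -0.718]), array([ 0.292, -0.56 ])] handle [array([ 0.536, -0.55 ]), array([ 0.472, -0.662])]
0.06 box [array([ 0.349, -0.519]), array([ 0.372, -0.599]), array([ 0.357, -0.688]), array([ 0.303, -0.543])] handle [array([ 0.526, -0.534]), array([ 0.468, -0.637])]
0.1 box [array([ 0.358, -0.499]), array([ 0.379, -0.569]), array([ 0.366, -0.647]), array([ 0.318, -0.52 ])] handle [array([ 0.514, -0.513]), array([ 0.463, -0.603])]
t 5.2 p [ 0.3563 -0.375   0.4047] yaw 12.04 tilt z [-0.  0. -1.] open 0.088 F [ 0.4 -0.7  0.3] g 0.0
shift units [2.57 1.32 6.31]
0.71 3428 324 370 11 150
```

```bash
python3 -m handwheel '[[[0,0,0],[0.5,0.27,0.4],88],[[0,0,0],[0.5,0.27,0.4],88],[[0,0,0],[0.5,0.27,0.4],88],[[0,0,0],[0.5,0.27,0.4],88],[[0,0,0],[0.5,0.27,0.4],88]]' | head -2
python3 -m handwheel '[[[0,0,0],[0,0,0.9],88],[[0,0,0],[0,0,0.9],88],[[0,0,0],[0,0,0.9],88],[[0,0,0],[0,0,0.9],88],[[0,0,0],[0,0,0.9],88]]' | head -2
python3 -m handwheel '[[[0,0,0],[0,0,0.5],88],[[0,0,0],[0,0,0.4],88],[[0,0,0],[0,0,0.3],88],[[0,0,0],[0,0,0.1],88],[[0,0,0],[0,0,0],88]]'
python3 - <<'E'
from h import *
to((0.4252,-0.3957,0.064))
E
```

```text
time: 5.75
position: [0.425, -0.3952, 0.3542]
time: 6.25
position: [0.4244, -0.395, 0.2413]
time: 6.75
position: [0.4245, -0.3951, 0.2099]
eef_rot: [0.995, 0.105, 0.0, 0.0]
ft_force: [-0.3, 0.5, -0.5]
opening: 0.088
grip_force: 0.0
t 6.75 p [ 0.4245 -0.3951  0.2099] yaw 12.01 tilt z [ 2.e-04 -3.e-04 -1.e+00] open 0.088 F [-0.3  0.5 -0.5] g 0.0
shift units [ 0.02  0.03 -0.04]
```

```bash
python3 -m handwheel '[[[0,0,0],[0,0,0],30],[[0,0,0],[0,0,0],30],[[0,0,0],[0,0,0],30],[[0,0,0],[0,0,0],30],[[0,0,0],[0,0,0],30]]' | tail -3
python3 -m handwheel '[[[0,0,0],[0,0,0],30],[[0,0,0],[0,0,0],30],[[0,0,0],[0,0,0],30],[[0,0,0],[0,0,0],30],[[0,0,0],[0,0,0],30]]'
```

```text
ft_force: [-0.5, -0.3, -0.1]
opening: 0.0501
grip_force: 0.0
time: 7.75
position: [0.4244, -0.3952, 0.2098]
eef_rot: [0.995, 0.105, 0.0, 0.0]
ft_force: [0.5, -2.3, -0.2]
opening: 0.0377
grip_force: 30.0
```

Gripped at 37.7 mm, which is the neck. Lifting straight up above the mandrel's height.

```bash
python3 -m handwheel '[[[0,0,0],[0,0,-0.3],30],[[0,0,0],[0,0,-0.8],30],[[0,0,0],[0,0,-1],30],[[0,0,0],[0,0,-1],30],[[0,0,0],[0,0,-1],30]]' 
python3 -m handwheel '[[[0,0,0],[0,0,-1],30],[[0,0,0],[0,0,-1],30],[[0,0,0],[0,0,-1],30],[[0,0,0],[0,0,-1],30],[[0,0,0],[0,0,-0.8],30]]' 
python3 -m handwheel '[[[0,0,-1],[0,0,0],30],[[0,0,-1],[0,0,0],30],[[0,0,-1],[0,0,0],30],[[0,0,-1],[0,0,0],30],[[0,0,-1],[0,0,0],30]]' | head -2
python3 -m handwheel '[[[0,0,-1],[0,0,0],30],[[0,0,-1],[0,0,0],30],[[0,0,-1],[0,0,0],30],[[0,0,-1],[0,0,0],30],[[0,0,-1],[0,0,0],30]]' | head -2
python3 -m handwheel '[[[0,0,-1],[0,0,0],30],[[0,0,-1],[0,0,0],30],[[0,0,-1],[0,0,0],30],[[0,0,-1],[0,0,0],30],[[0,0,-1],[0,0,0],30]]' | head -2
python3 -m handwheel '[[[0,0,-1],[0,0,0],30],[[0,0,-1],[0,0,0],30],[[0,0,-1],[0,0,0],30],[[0,0,0],[0,0,0],30],[[0,0,0],[0,0,0],30]]'
python3 - <<'E'
from h import *
to((0.465,-0.105,0.25))
E
```

```text
time: 8.25
position: [0.4243, -0.3947, 0.3132]
eef_rot: [0.995, 0.105, -0.0, -0.001]
ft_force: [0.4, -0.4, -2.7]
opening: 0.0376
grip_force: 30.0
time: 8.75
position: [0.4243, -0.3946, 0.4338]
eef_rot: [0.995, 0.105, 0.0, -0.0]
ft_force: [0.5, 0.8, -2.8]
opening: 0.0376
grip_force: 30.0
time: 9.25
position: [0.4243, -0.3947, 0.4322]
time: 9.75
position: [0.4243, -0.3947, 0.4322]
time: 10.25
position: [0.4243, -0.3947, 0.4322]
time: 10.75
position: [0.4244, -0.3949, 0.4322]
eef_rot: [0.501, 0.865, 0.0, -0.0]
ft_force: [-0.3, 0.6, -2.7]
opening: 0.0376
grip_force: 30.0
t 10.75 p [ 0.4244 -0.3949  0.4322] yaw 119.85 tilt z [-3.e-04  7.e-04 -1.e+00] open 0.0376 F [-0.3  0.6 -2.7] g 30.0
shift units [9.24 7.18 1.41]
```

```bash
python3 -m handwheel '[[[0,0,0],[0.92,0.72,0],30],[[0,0,0],[0.92,0.72,0],30],[[0,0,0],[0.92,0.72,0],30],[[0,0,0],[0.92,0.72,0],30],[[0,0,0],[0.92,0.72,0],30]]' | head -2
python3 -m handwheel '[[[0,0,0],[0.92,0.72,0],30],[[0,0,0],[0.92,0.72,0],30],[[0,0,0],[0.92,0.72,0],30],[[0,0,0],[0.92,0.72,0],30],[[0,0,0],[0.92,0.72,0],30]]' | head -2
python3 -m handwheel '[[[0,0,0],[0,0,1],30],[[0,0,0],[0,0,1],30],[[0,0,0],[0,0,1],30],[[0,0,0],[0,0,1],30],[[0,0,0],[0,0,1],30]]' | head -2
python3 -m handwheel '[[[0,0,0],[0,0,1],30],[[0,0,0],[0,0,0.9],30],[[0,0,0],[0,0,0.7],30],[[0,0,0],[0,0,0.4],30],[[0,0,0],[0,0,0],30]]'
python3 - <<'E'
from h import *
tool()
s=[]
for c in ['side','scene']:
    im,K,T=snap(c); u,v=proj(K,T,(0.45,-0.08,.06)).astype(int); s.append(cv2.resize(im[v-50:v+50,u-50:u+50],(400,400),interpolation=cv2.INTER_CUBIC))
cv2.imwrite('pics/m3.png',cv2.cvtColor(np.hstack(s),cv2.COLOR_RGB2BGR))
E
```

```text
time: 11.25
position: [0.4448, -0.2492, 0.4323]
time: 11.75
position: [0.4652, -0.1046, 0.4324]
time: 12.25
position: [0.4651, -0.1057, 0.3065]
time: 12.75
position: [0.4651, -0.1058, 0.2315]
eef_rot: [0.501, 0.866, -0.0, -0.001]
ft_force: [-0.1, -0.3, -2.6]
opening: 0.038
grip_force: 30.0
t 12.75 p [ 0.4651 -0.1058  0.2315] yaw 119.93 tilt z [-1.7e-03  9.0e-04 -1.0e+00] open 0.038 F [-0.1 -0.3 -2.6] g 30.0
```

View pics/m3.png

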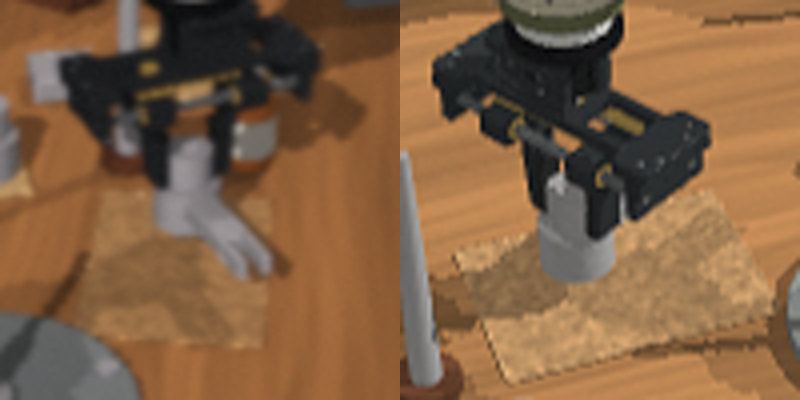

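The side crop (left) and scene crop (right) show the hub held by its neck over the pad. It looks roughly level, with the arm towards the fork end of the pad. Lowering slowly.

```bash
python3 -m handwheel '[[[0,0,0],[0,0,0.3],30],[[0,0,0],[0,0,0.25],30],[[0,0,0],[0,0,0.15],30],[[0,0,0],[0,0,0.1],30],[[0,0,0],[0,0,0],30]]'
python3 -m handwheel '[[[0,0,0],[0,0,0.06],30],[[0,0,0],[0,0,0.06],30],[[0,0,0],[0,0,0.04],30],[[0,0,0],[0,0,0],30],[[0,0,0],[0,0,0],30]]'
```

```text
time: 13.35
position: [0.4652, -0.1058, 0.2119]
eef_rot: [0.5, 0.866, -0.0, -0.0]
ft_force: [0.0, -1.1, -2.5]
opening: 0.0376
grip_force: 30.0
time: 13.85
position: [0.4653, -0.1058, 0.2082]
eef_rot: [0.5, 0.866, -0.0, 0.0]
ft_force: [-0.7, -0.3, -2.1]
opening: 0.0375
grip_force: 30.0
```

```bash
python3 -m handwheel '[[[0,0,0],[0,0,0.04],30],[[0,0,0],[0,0,0.04],30],[[0,0,0],[0,0,0],30],[[0,0,0],[0,0,0],30],[[0,0,0],[0,0,0],30]]'
```

```text
time: 14.35
position: [0.4654, -0.1059, 0.2067]
eef_rot: [0.5, 0.866, -0.0, 0.0]
ft_force: [-2.3, 0.6, 5.8]
opening: 0.0378
grip_force: 30.0
```

```bash
python3 -m handwheel '[[[0,0,0],[0,0,0],88],[[0,0,0],[0,0,0],88],[[0,0,0],[0,0,0],88],[[0,0,0],[0,0,0],88],[[0,0,0],[0,0,0],88]]' |tail -3
python3 -m handwheel '[[[0,0,0],[0,0,0],88],[[0,0,0],[0,0,-0.5],88],[[0,0,0],[0,0,-1],88],[[0,0,0],[0,0,-1],88],[[0,0,0],[0,0,-1],88]]' |head -2
python3 -m handwheel '[[[0,0,0],[0,0,-1],88],[[0,0,0],[-1,0,-1],88],[[0,0,0],[-1,0,-0.5],88],[[0,0,0],[0,0,0],88],[[0,0,0],[0,0,0],88]]'
python3 - <<'E'
from h import *
tool()
im,K,T=snap('wrist','w4.png')
for q in ['hub_c','hub_c_keyway','hub_c_fork','stand','key','pin','spindle_tip']:
    for r in tip_of('wrist',q): print(q,round(r['confidence'],2),np.round(r['position'],4),proj(K,T,r['position']))
E
```

```text
ft_force: [0.4, 0.0, -0.5]
opening: 0.0757
grip_force: 0.0
time: 15.35
position: [0.4652, -0.1058, 0.2947]
time: 15.85
position: [0.4901, -0.149, 0.3557]
eef_rot: [0.5, 0.866, 0.0, -0.001]
ft_force: [0.2, -0.1, -0.8]
opening: 0.0877
grip_force: 0.0
t 15.85 p [ 0.4901 -0.149   0.3557] yaw 119.97 tilt z [-8.e-04  6.e-04 -1.e+00] open 0.0877 F [ 0.2 -0.1 -0.8] g 0.0
hub_c 0.96 [ 0.6378 -0.1984  0.0055] [399.4 277.4]
hub_c 0.73 [ 0.467  -0.1094  0.0026] [315.1 142.3]
hub_c_keyway 0.55 [ 0.4749 -0.0995  0.0694] [328.6 142.7]
hub_c_fork 0.83 [ 0.4164 -0.0247  0.0251] [313.5  35.5]
hub_c_fork 0.59 [0.8101 0.0028 0.0013] [619.9 207.6]
stand 0.33 [ 0.4759 -0.0989  0.0686] [329.9 142.7]
key 0.24 [ 0.5941 -0.3618  0.0015] [303.2 355.2]
pin 0.68 [ 0.4139 -0.2479 -0.0017] [218.  222.2]
pin 0.28 [ 0.641  -0.1922  0.0034] [404.  273.8]
pin 0.17 [ 0.4191 -0.0258  0.0268] [315.4  37.8]
```

View pics/w4.png

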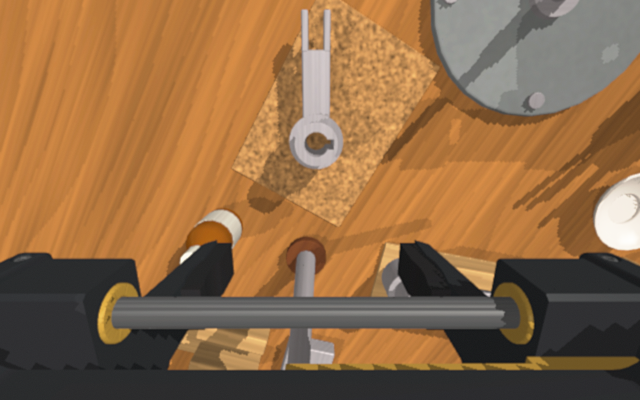

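The wrist view shows hub C standing flat on the cork, with its bore at (316,143), the fork at (316,35) and the keyway to the right. The grey stand is at upper right with its seat near (555,5) and a plug at (537,100). Now a precise bore position.

```bash
cat >> h.py <<'E'
def circle(im,u,v,w,r0,r1):
    g=cv2.cvtColor(im[v-w:v+w,u-w:u+w],cv2.COLOR_RGB2GRAY); k=4
    g=cv2.GaussianBlur(cv2.resize(g,None,fx=k,fy=k,interpolation=cv2.INTER_CUBIC),(7,7),0)
    c=cv2.HoughCircles(g,cv2.HOUGH_GRADIENT_ALT,1.5,5,param1=150,param2=0.5,minRadius=int(r0*k),maxRadius=int(r1*k))
    return None if c is None else np.array([((x+.5)/k-.5+u-w,(y+.5)/k-.5+v-w,r/k) for x,y,r in c[0][:,:3]]).round(2)
E
python3 - <<'E'
from h import *
im,K,T=snap('wrist')
print('neck',circle(im,316,143,40,17,30)); print('bore',circle(im,316,143,30,9,15))
p,m=tool()
for u,v in [(316,143)]:
    print(ray(K,T,u,v,.067), m.T@(ray(K,T,u,v,.067)-p))
for v in (60,75,90,100,110):
    g=cv2.cvtColor(im[v-2:v+3,280:350],cv2.COLOR_RGB2HSV)[...,1].mean(0).astype(int); print(v,list(g))
    
E
```

```text
neck None
bore [[315.62 142.25  11.31]]
t 16.3 p [ 0.4902 -0.1489  0.3561] yaw 120.02 tilt z [-2.e-04  1.e-04 -1.e+00] open 0.088 F [-0.1 -0.  -0.5] g 0.0
[ 0.46587994 -0.10536174  0.067     ] [0.04984876 0.00073871 0.28914248]
60 [np.int64(169), np.int64(170), np.int64(168), np.int64(166), np.int64(159), np.int64(150), np.int64(144), np.int64(142), np.int64(142), np.int64(142), np.int64(144), np.int64(144), np.int64(143), np.int64(143), np.int64(142), np.int64(143), np.int64(143), np.int64(142), np.int64(143), np.int64(145), np.int64(138), np.int64(81), np.int64(15), np.int64(10), np.int64(10), np.int64(10), np.int64(10), np.int64(12), np.int64(12), np.int64(12), np.int64(11), np.int64(12), np.int64(12), np.int64(11), np.int64(11), np.int64(11), np.int64(11), np.int64(10), np.int64(11), np.int64(11), np.int64(12), np.int64(11), np.int64(10), np.int64(10), np.int64(11), np.int64(11), np.int64(11), np.int64(11), np.int64(10), np.int64(29), np.int64(111), np.int64(151), np.int64(145), np.int64(144), np.int64(144), np.int64(144), np.int64(144), np.int64(145), np.int64(144), np.int64(144
[... 3554 characters left out ...]
t64(126), np.int64(58), np.int64(11), np.int64(11), np.int64(12), np.int64(13), np.int64(13), np.int64(12), np.int64(12), np.int64(12), np.int64(12), np.int64(12), np.int64(12), np.int64(13), np.int64(12), np.int64(11), np.int64(12), np.int64(12), np.int64(12), np.int64(11), np.int64(12), np.int64(13), np.int64(12), np.int64(12), np.int64(11), np.int64(11), np.int64(9), np.int64(17), np.int64(75), np.int64(138), np.int64(148), np.int64(145), np.int64(143), np.int64(144), np.int64(144), np.int64(143), np.int64(143), np.int64(144), np.int64(144), np.int64(145), np.int64(144), np.int64(144), np.int64(145), np.int64(145), np.int64(144), np.int64(144), np.int64(145), np.int64(145), np.int64(144)]
```

Arm is parallel to the tool x axis (edges centred on column 315.7), and the bore is at (0.466,-0.105). Before gripping, I'll view the spindle from the same relative pose, so that the camera calibration error cancels.

```bash
python3 -m handwheel '[[[0,0,0],[0.55,0.88,-0.38],88],[[0,0,0],[0.55,0.88,-0.38],88],[[0,0,0],[0.55,0.88,-0.38],88],[[0,0,0],[0.55,0.88,-0.38],88],[[0,0,0],[0.55,0.88,-0.38],88]]' | head -2
python3 -m handwheel '[[[0,0,0],[0.55,0.88,-0.38],88],[[0,0,0],[0.55,0.88,-0.38],88],[[0,0,0],[0.55,0.88,-0.38],88],[[0,0,0],[0.55,0.88,-0.38],88],[[0,0,0],[0.55,0.88,-0.38],88]]' | head -2
python3 -m handwheel '[[[0,0,0],[0,0,0],88],[[0,0,0],[0,0,0],88],[[0,0,0],[0,0,0],88],[[0,0,0],[0,0,0],88],[[0,0,0],[0,0,0],88]]' | head -2
python3 - <<'E'
from h import *
p,m=tool()
im,K,T=snap('wrist','w5.png')
for q in ['stand','key','pin','spindle_tip']:
    for r in tip_of('wrist',q): print(q,round(r['confidence'],2),np.round(r['position'],4),proj(K,T,r['position']))
print(circle(im,316,143,40,4,12))
c=cv2.resize(im[0:260,180:480],(750,650))[:600]
cv2.imwrite('pics/w5c.png',cv2.cvtColor(c,cv2.COLOR_RGB2BGR))
E
```

```text
time: 16.8
position: [0.5515, -0.0335, 0.4041]
time: 17.3
position: [0.6124, 0.081, 0.4515]
time: 17.8
position: [0.6119, 0.0793, 0.4512]
t 17.8 p [0.6119 0.0793 0.4512] yaw 119.95 tilt z [-3.e-04 -0.e+00 -1.e+00] open 0.0883 F [ 0.8  0.7 -0. ] g 0.0
stand 0.88 [ 0.5903  0.1201 -0.0046] [316.4 136.2]
key 0.63 [0.603  0.1257 0.0504] [327.7 140.1]
pin 0.63 [0.5417 0.2009 0.0128] [315.2  61.1]
spindle_tip 0.56 [0.5861 0.1198 0.1624] [312.8 145.1]
[[316.88 143.88   6.21]
 [315.   149.5    5.14]]
```

View pics/w5c.png

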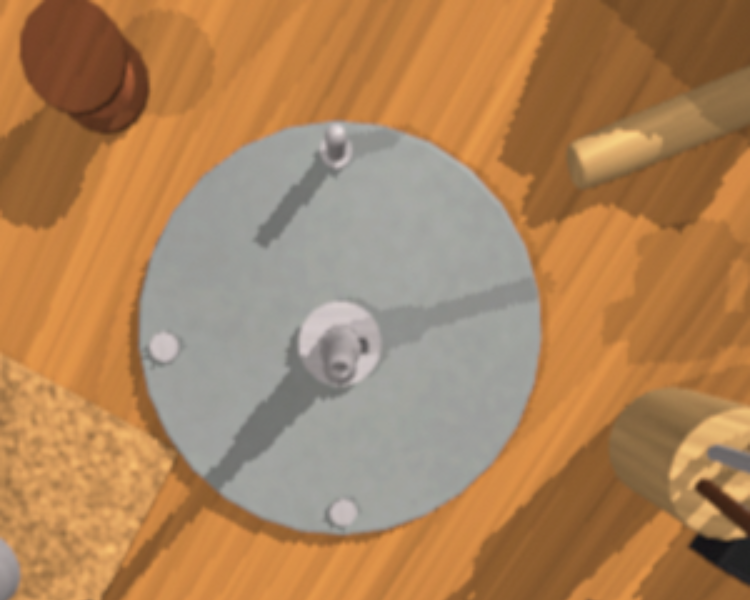

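The crop shows the key to the right of the spindle, the pin up at (336,150) and the plugs left and bottom. The stand is turned about 1.3° anticlockwise from the tool. The tip is at about crop (341,369), i.e. full-image (316.3,147.5). Refining the numbers next.

```bash
python3 - <<'E'
from h import *
from scipy.optimize import least_squares
p,m=tool()
im,K,T=snap('wrist')
g=cv2.cvtColor(im,cv2.COLOR_RGB2HSV)[...,1]
a=(g<60).astype(np.uint8); a[230:]=0
n,l,st,_=cv2.connectedComponentsWithStats(a); i=l[100,300]; mk=(l==i).astype(np.uint8)
c=max(cv2.findContours(mk,cv2.RETR_EXTERNAL,cv2.CHAIN_APPROX_NONE)[0],key=cv2.contourArea)[:,0,:]
w=np.array([ray(K,T,u,v,.012)[:2] for u,v in c])
f=least_squares(lambda q:np.hypot(*(w-q[:2]).T)-q[2],[.588,.121,.11],loss='soft_l1',f_scale=.001); print('disc',f.x.round(4))
for nm,(u,v) in {'plugL':(245.2,138.8),'plugB':(317.2,205.2)}.items():
    r=circle(im,int(u),int(v),18,5,9); print(nm,r)
    uu,vv=(r[0][:2] if r is not None else (u,v)); P=ray(K,T,uu,vv,.016)[:2]; d=P-f.x[:2]; print(P.round(4),np.hypot(*d).round(4),np.degrees(np.arctan2(d[1],d[0])).round(2))
for u,v in [(316.3,147.5),(316.9,147.5),(316.3,148.5)]: print('tip',ray(K,T,u,v,.163).round(4))
b=cv2.resize(im[120:165,290:345],(770,630),interpolation=cv2.INTER_CUBIC)[:600]
cv2.imwrite('pics/tip.png',cv2.cvtColor(b,cv2.COLOR_RGB2BGR))
E
```

```text
t 18.05 p [0.612  0.0798 0.4512] yaw 119.99 tilt z [ 0.  0. -1.] open 0.0878 F [-0.1 -0.2 -0.5] g 0.0
disc [0.589  0.1197 0.1081]
plugL [[244.62 138.38   5.61]]
[0.5074 0.0707] 0.0952 -149.0
plugB None
[0.6393 0.0385] 0.0955 -58.24
tip [0.59   0.1201 0.163 ]
tip [0.5904 0.1204 0.163 ]
tip [0.5904 0.1194 0.163 ]
```

View pics/tip.png

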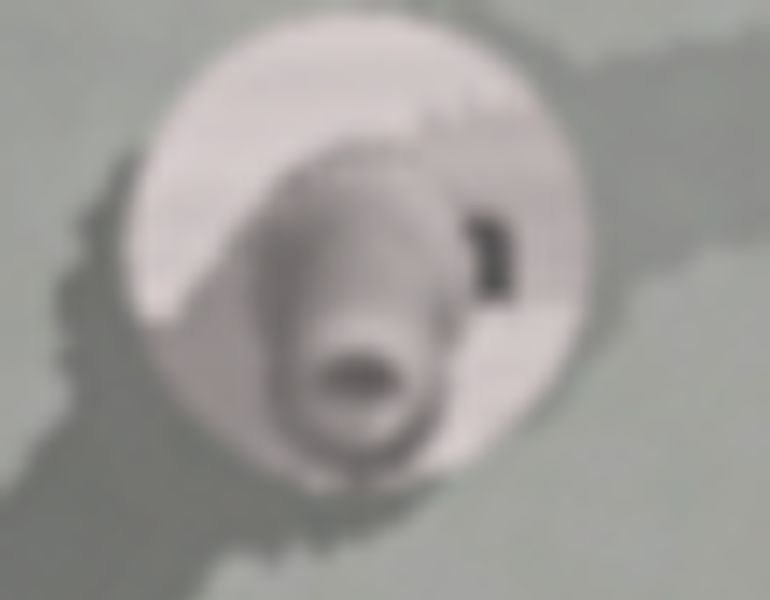

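The tip crop shows the spindle's tip centre at crop (359,380) and the seat centred on (356,251). With the disc fit this puts the axis at (0.589,0.120). The key is at about 31°, so the arm must end at about 121.3°. Now taking the hub by its arm.

```bash
python3 -m handwheel '[[[0,0,0],[-0.09,-0.88,0.3],88],[[0,0,0],[-0.09,-0.88,0.3],88],[[0,0,0],[-0.09,-0.88,0.3],88],[[0,0,0],[-0.09,-0.88,0.3],88],[[0,0,0],[-0.09,-0.88,0.3],88]]' | head -2
python3 -m handwheel '[[[0,0,0],[-0.09,-0.88,0.3],88],[[0,0,0],[-0.09,-0.88,0.3],88],[[0,0,0],[-0.09,-0.88,0.3],88],[[0,0,0],[-0.09,-0.88,0.3],88],[[0,0,0],[-0.09,-0.88,0.3],88]]' | head -2
python3 -m handwheel '[[[0,0,0],[0,0,1],88],[[0,0,0],[0,0,1],88],[[0,0,0],[0,0,1],88],[[0,0,0],[0,0,1],88],[[0,0,0],[0,0,0.8],88]]' | head -2
python3 - <<'E'
from h import *
to((0.4335,-0.0503,0.029))
E
```

```text
time: 18.6
position: [0.5216, 0.0148, 0.4135]
time: 19.1
position: [0.432, -0.0499, 0.3761]
time: 19.6
position: [0.4326, -0.0495, 0.2551]
t 19.6 p [ 0.4326 -0.0495  0.2551] yaw 120.0 tilt z [-4.e-04  2.e-04 -1.e+00] open 0.0878 F [-0.5  0.  -0.1] g 0.0
shift units [-0.05  0.02  3.17]
```

```bash
python3 -m handwheel '[[[0,0,0],[-0.05,0.02,0.9],88],[[0,0,0],[0,0,0.9],88],[[0,0,0],[0,0,0.7],88],[[0,0,0],[0,0,0.45],88],[[0,0,0],[0,0,0.22],88]]'
python3 -m handwheel '[[[0,0,0],[0,0,0],88],[[0,0,0],[0,0,0],20],[[0,0,0],[0,0,0],20],[[0,0,0],[0,0,0],20],[[0,0,0],[0,0,0],20]]'|tail -3
python3 -m handwheel '[[[0,0,0],[0,0,0],20],[[0,0,0],[0,0,0],20],[[0,0,0],[0,0,0],20],[[0,0,0],[0,0,0],20],[[0,0,0],[0,0,0],20]]'
python3 - <<'E'
from h import *
tool()
E
```

```text
time: 20.1
position: [0.4338, -0.0504, 0.1764]
eef_rot: [0.5, 0.866, -0.0, -0.0]
ft_force: [0.1, -0.4, 0.6]
opening: 0.0881
grip_force: 0.0
ft_force: [0.5, -0.6, -0.1]
opening: 0.0581
grip_force: 0.0
time: 21.1
position: [0.4338, -0.0504, 0.177]
eef_rot: [0.5, 0.866, -0.0, -0.0]
ft_force: [-0.7, -0.5, -0.5]
opening: 0.0253
grip_force: 30.0
t 21.1 p [ 0.4338 -0.0504  0.177 ] yaw 119.99 tilt z [-1.e-04  0.e+00 -1.e+00] open 0.0253 F [-0.7 -0.5 -0.5] g 30.0
```

```bash
python3 -m handwheel '[[[0,0,0],[0,0,-0.3],20],[[0,0,0],[0,0,-0.7],20],[[0,0,0],[0,0,-1],20],[[0,0,0],[0,0,-1],20],[[0,0,0],[0,0,-1],20]]'
python3 -m handwheel '[[[0,0,0],[0,0,-1],20],[[0,0,0],[0,0,-1],20],[[0,0,0],[0,0,-1],20],[[0,0,0],[0,0,-0.7],20],[[0,0,0],[0,0,-0.4],20]]'|head -2
python3 -m handwheel '[[[0,0,0],[0.53,0.87,0],20],[[0,0,0],[0.53,0.87,0],20],[[0,0,0],[0.53,0.87,0],20],[[0,0,0],[0.53,0.87,0],20],[[0,0,0],[0.53,0.87,0],20]]'|head -2
python3 -m handwheel '[[[0,0,0],[0.53,0.87,0],20],[[0,0,0],[0.53,0.87,0],20],[[0,0,0],[0.53,0.87,0],20],[[0,0,0],[0.53,0.87,0],20],[[0,0,0],[0.53,0.87,0],20]]'|head -2
python3 -m handwheel '[[[0,0,-0.22],[0,0,0],20],[[0,0,0],[0,0,0],20],[[0,0,0],[0,0,0],20],[[0,0,0],[0,0,0],20],[[0,0,0],[0,0,0],20]]'|tail -3
python3 - <<'E'
from h import *
to((0.5559,0.1743,0.377-.147)); 
s=[]
for c in ['side','scene']:
    im,K,T=snap(c)
    for q in ['hub_c','hub_c_fork','hub_c_keyway','spindle_tip']:
        for r in tip_of(c,q)[:3]:
            if abs(r['position'][0]-.56)<.12 and abs(r['position'][1]-.15)<.12: print(c,q,round(r['confidence'],2),np.round(r['position'],4),proj(K,T,r['position']))
    b=np.array([.5889,.1199]); 
    for z in (.203,.267,.163): print(z,proj(K,T,(*b,z)))
    u,v=proj(K,T,(.575,.14,.2)).astype(int); s.append(cv2.resize(im[v-50:v+50,u-50:u+50],(400,400),interpolation=cv2.INTER_CUBIC)); print('crop0',u-50,v-50)
cv2.imwrite('pics/m6.png',cv2.cvtColor(np.hstack(s),cv2.COLOR_RGB2BGR))
E
```

```text
time: 21.6
position: [0.4335, -0.0503, 0.2782]
eef_rot: [0.5, 0.866, 0.0, -0.0]
ft_force: [-0.0, 0.3, -3.0]
opening: 0.0258
grip_force: 30.0
time: 22.1
position: [0.4336, -0.0502, 0.381]
time: 22.6
position: [0.4951, 0.0624, 0.379]
time: 23.1
position: [0.5562, 0.1741, 0.3788]
ft_force: [-0.3, -0.7, -1.8]
opening: 0.0257
grip_force: 30.0
t 23.6 p [0.5558 0.1726 0.3796] yaw 121.27 tilt z [-0. -0. -1.] open 0.0257 F [-0.3 -0.7 -1.8] g 30.0
shift units [0.06 0.04 0.1 ]
side hub_c 0.83 [0.5931 0.1182 0.2023] [288.8 209. ]
side hub_c_fork 0.74 [0.538  0.1981 0.2309] [305.3 217.7]
side hub_c_keyway 0.92 [0.6013 0.1249 0.2679] [283.6 187.1]
side spindle_tip 0.85 [0.5852 0.1188 0.1606] [292.5 223.2]
0.203 [290.3 209.2]
0.267 [289.  186.7]
0.163 [291.  222.6]
crop0 244 164
scene hub_c 0.97 [0.5893 0.1196 0.2078] [383.1 178.7]
scene hub_c_fork 0.56 [0.5425 0.2007 0.2272] [403.7 155.8]
scene hub_c_keyway 0.86 [0.5985 0.1255 0.2712] [389.5 159.1]
scene spindle_tip 0.87 [0.5878 0.1233 0.1593] [382.4 193.3]
0.203 [382.9 180.1]
0.267 [385.4 158.9]
0.163 [381.5 192.7]
crop0 337 126
```

View pics/m6.png

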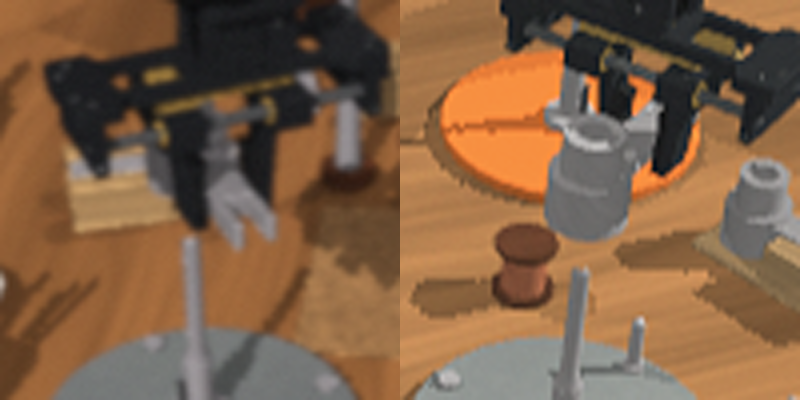

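The crops show the hub held upright over the grey spindle (tip at side crop (190,242), scene crop (580,270)). The fork is on the pin side, and boss and tip are lined up within about 1 mm. Descending onto the pilot.

```bash
python3 - <<'E'
from h import *
to((0.5558,0.1743,0.312-.147))
E
python3 -m handwheel '[[[0,0,0],[0.03,0.02,0.5],20],[[0,0,0],[0.02,0.02,0.5],20],[[0,0,0],[0,0,0.4],20],[[0,0,0],[0,0,0.3],20],[[0,0,0],[0,0,0.3],20]]'
python3 - <<'E'
from h import *
to((0.5558,0.1743,0.312-.147))
E
```

```text
t 24.1 p [0.556  0.1731 0.3795] yaw 121.32 tilt z [-0. -0. -1.] open 0.0259 F [ 0.3 -0.4 -2.3] g 30.0
shift units [0.04 0.02 2.7 ]
time: 24.6
position: [0.5562, 0.1747, 0.3286]
eef_rot: [0.49, 0.872, -0.0, -0.0]
ft_force: [0.1, 0.2, -3.5]
opening: 0.0256
grip_force: 30.0
t 24.6 p [0.5562 0.1747 0.3286] yaw 121.32 tilt z [-4.e-04 -0.e+00 -1.e+00] open 0.0256 F [ 0.1  0.2 -3.5] g 30.0
shift units [-0.01 -0.02  0.66]
```

```bash
python3 -m handwheel '[[[0,0,0],[0,0,0.5],20],[[0,0,0],[0,0,0.6],20],[[0,0,0],[0,0,0.6],20],[[0,0,0],[0,0,0.6],20],[[0,0,0],[0,0,0.4],20]]'
python3 - <<'E'
from h import *
to((0.5558,0.1743,0.259-.147))
s=[]
for c in ['side','scene']:
    im,K,T=snap(c)
    for q in ['hub_c','hub_c_keyway','spindle_tip']:
        for r in tip_of(c,q)[:2]:
            if abs(r['position'][0]-.57)<.08 and abs(r['position'][1]-.13)<.08: print(c,q,round(r['confidence'],2),np.round(r['position'],4))
    b=circle(im,*proj(K,T,(.5889,.1199,.149)).astype(int),20,4,14); print(b)
E
```

```text
time: 25.1
position: [0.556, 0.1746, 0.2604]
eef_rot: [0.49, 0.872, -0.0, -0.001]
ft_force: [-0.2, -0.3, -2.2]
opening: 0.0258
grip_force: 30.0
t 25.1 p [0.556  0.1746 0.2604] yaw 121.32 tilt z [-1.3e-03 -1.0e-04 -1.0e+00] open 0.0258 F [-0.2 -0.3 -2.2] g 30.0
shift units [-0.01 -0.01  0.06]
side hub_c 0.71 [0.5913 0.1232 0.0832]
side hub_c_keyway 0.74 [0.6014 0.1279 0.1512]
None
scene hub_c 0.86 [0.5913 0.1237 0.0913]
scene hub_c_keyway 0.95 [0.6    0.1288 0.1527]
scene spindle_tip 0.86 [0.5893 0.125  0.159 ]
[[385.75 192.5   11.52]
 [379.38 203.     8.71]
 [368.88 185.     7.85]
 [368.12 195.12   5.92]
 [371.5  186.5    5.08]
 [379.38 194.75   6.43]
 [379.38 203.     5.72]
 [386.88 188.38   4.66]]
```

Now over the pilot with no contact force. Continuing slowly onto the taper and watching the forces.

```bash
python3 -m handwheel '[[[0,0,0],[0,0,0.15],20],[[0,0,0],[0,0,0.15],20],[[0,0,0],[0,0,0.1],20],[[0,0,0],[0,0,0.1],20],[[0,0,0],[0,0,0],20]]'
python3 -m handwheel '[[[0,0,0],[0,0,0.05],20],[[0,0,0],[0,0,0.05],20],[[0,0,0],[0,0,0],20],[[0,0,0],[0,0,0],20],[[0,0,0],[0,0,0],20]]'
python3 - <<'E'
from h import *
to((0.5558,0.1743,0.242-.147)); print(np.round(observe()['ft_torque'],2))
E
```

```text
time: 26.0
position: [0.5561, 0.1747, 0.249]
eef_rot: [0.49, 0.872, -0.0, -0.0]
ft_force: [0.3, -0.4, -2.2]
opening: 0.0259
grip_force: 30.0
time: 26.5
position: [0.5562, 0.1747, 0.247]
eef_rot: [0.49, 0.872, 0.0, 0.0]
ft_force: [0.1, -0.4, -2.5]
opening: 0.0257
grip_force: 30.0
t 26.5 p [0.5562 0.1747 0.247 ] yaw 121.32 tilt z [ 1.e-04 -0.e+00 -1.e+00] open 0.0257 F [ 0.1 -0.4 -2.5] g 30.0
shift units [-0.01 -0.02  0.2 ]
[0.18 0.07 0.03]
```

```bash
for i in 1; do python3 -m handwheel '[[[0,0,0],[0,0,0.05],20],[[0,0,0],[0,0,0.05],20],[[0,0,0],[0,0,0],20],[[0,0,0],[0,0,0],20],[[0,0,0],[0,0,0],20]]' | sed -n '2p;4p'; python3 -m handwheel '[[[0,0,0],[0,0,0.05],20],[[0,0,0],[0,0,0.05],20],[[0,0,0],[0,0,0],20],[[0,0,0],[0,0,0],20],[[0,0,0],[0,0,0],20]]' | sed -n '2p;4p'; done
python3 - <<'E'
from h import *
tool(); print(np.round(observe()['ft_torque'],2))
E
```

```text
position: [0.5562, 0.1747, 0.2445]
ft_force: [-0.0, 0.7, -2.0]
position: [0.5562, 0.1747, 0.242]
ft_force: [0.4, 0.2, -2.1]
t 27.5 p [0.5562 0.1747 0.242 ] yaw 121.32 tilt z [ 0.  0. -1.] open 0.0257 F [ 0.4  0.2 -2.1] g 30.0
[ 0.1   0.03 -0.04]
```

```bash
python3 -m handwheel '[[[0,0,0],[0,0,0.05],20],[[0,0,0],[0,0,0.05],20],[[0,0,0],[0,0,0],20],[[0,0,0],[0,0,0],20],[[0,0,0],[0,0,0],20]]' | sed -n '2p;4p'
python3 -m handwheel '[[[0,0,0],[0,0,0.05],20],[[0,0,0],[0,0,0.05],20],[[0,0,0],[0,0,0],20],[[0,0,0],[0,0,0],20],[[0,0,0],[0,0,0],20]]' | sed -n '2p;4p'
python3 - <<'E'
from h import *
tool(); print(np.round(observe()['ft_torque'],2))
E
```

```text
position: [0.5562, 0.1747, 0.2395]
ft_force: [-0.5, -0.3, -2.1]
position: [0.5562, 0.1747, 0.237]
ft_force: [-0.3, 0.5, -2.7]
t 28.5 p [0.5562 0.1747 0.237 ] yaw 121.32 tilt z [ 1.e-04  0.e+00 -1.e+00] open 0.0256 F [-0.3  0.5 -2.7] g 30.0
[0.1  0.09 0.02]
```

Past the taper with no lateral force. Continuing towards the key (underside at 50 mm) in small steps.

```bash
python3 -m handwheel '[[[0,0,0],[0,0,0.1],20],[[0,0,0],[0,0,0.1],20],[[0,0,0],[0,0,0.1],20],[[0,0,0],[0,0,0.05],20],[[0,0,0],[0,0,0],20]]' | sed -n '2p;4p'
python3 -m handwheel '[[[0,0,0],[0,0,0.06],20],[[0,0,0],[0,0,0.06],20],[[0,0,0],[0,0,0.06],20],[[0,0,0],[0,0,0],20],[[0,0,0],[0,0,0],20]]' | sed -n '2p;4p'
python3 -m handwheel '[[[0,0,0],[0,0,0.06],20],[[0,0,0],[0,0,0.06],20],[[0,0,0],[0,0,0],20],[[0,0,0],[0,0,0],20],[[0,0,0],[0,0,0],20]]' | sed -n '2p;4p'
python3 - <<'E'
from h import *
tool(); print(np.round(observe()['ft_torque'],2))
E
```

```text
position: [0.5561, 0.1747, 0.2279]
ft_force: [0.0, 0.3, -2.1]
position: [0.5562, 0.1747, 0.2237]
ft_force: [-0.2, 0.4, -2.5]
position: [0.5562, 0.1747, 0.2208]
ft_force: [-0.1, -0.1, -2.9]
t 30.0 p [0.5562 0.1747 0.2208] yaw 121.32 tilt z [ 1.e-04  0.e+00 -1.e+00] open 0.0258 F [-0.1 -0.1 -2.9] g 30.0
[0.18 0.05 0.01]
```

Key entered. Now on to the pin and the seat (TCP about 0.194).

```bash
python3 -m handwheel '[[[0,0,0],[0,0,0.08],20],[[0,0,0],[0,0,0.08],20],[[0,0,0],[0,0,0.08],20],[[0,0,0],[0,0,0.08],20],[[0,0,0],[0,0,0],20]]' | sed -n '2p;4p'
python3 -m handwheel '[[[0,0,0],[0,0,0.08],20],[[0,0,0],[0,0,0.08],20],[[0,0,0],[0,0,0.08],20],[[0,0,0],[0,0,0],20],[[0,0,0],[0,0,0],20]]' | sed -n '2p;4p'
python3 -m handwheel '[[[0,0,0],[0,0,0.08],20],[[0,0,0],[0,0,0.08],20],[[0,0,0],[0,0,0.08],20],[[0,0,0],[0,0,0],20],[[0,0,0],[0,0,0],20]]' | sed -n '2p;4p'
```

```text
position: [0.5561, 0.1747, 0.2124]
ft_force: [0.2, -0.9, -3.6]
position: [0.5562, 0.1747, 0.2067]
ft_force: [0.1, 0.1, -2.3]
position: [0.5562, 0.1747, 0.2007]
ft_force: [-0.9, 0.3, -3.4]
```

```bash
python3 -m handwheel '[[[0,0,0],[0,0,0.08],20],[[0,0,0],[0,0,0.08],20],[[0,0,0],[0,0,0.04],20],[[0,0,0],[0,0,0],20],[[0,0,0],[0,0,0],20]]' | sed -n '2p;4p'
python3 -m handwheel '[[[0,0,0],[0,0,0.04],20],[[0,0,0],[0,0,0.02],20],[[0,0,0],[0,0,0],20],[[0,0,0],[0,0,0],20],[[0,0,0],[0,0,0],20]]' | sed -n '2p;4p'
```

```text
position: [0.5561, 0.1747, 0.1957]
ft_force: [-1.0, 0.5, -3.3]
position: [0.5562, 0.1747, 0.1943]
ft_force: [-0.8, 1.5, -0.9]
```

```bash
python3 -m handwheel '[[[0,0,0],[0,0,0.03],20],[[0,0,0],[0,0,0],20],[[0,0,0],[0,0,0],20],[[0,0,0],[0,0,0],20],[[0,0,0],[0,0,0],20]]' | sed -n '2p;4p'
```

```text
position: [0.5562, 0.1748, 0.1937]
ft_force: [-2.0, 2.4, 4.0]
```

Contact at the expected home height (0.194). A touch more pressure, then release and go straight up.

```bash
python3 -m handwheel '[[[0,0,0],[0,0,0.02],20],[[0,0,0],[0,0,0],20],[[0,0,0],[0,0,0],20],[[0,0,0],[0,0,0],70],[[0,0,0],[0,0,0],70]]' | sed -n '2p;4,6p'
python3 -m handwheel '[[[0,0,0],[0,0,0],70],[[0,0,0],[0,0,0],70],[[0,0,0],[0,0,0],70],[[0,0,0],[0,0,0],70],[[0,0,0],[0,0,-0.2],70]]' | sed -n '2p;4,6p'
python3 -m handwheel '[[[0,0,0],[0,0,-0.5],70],[[0,0,0],[0,0,-1],70],[[0,0,0],[0,0,-1],70],[[0,0,0],[0,0,-1],70],[[0,0,0],[0,0,-1],70]]' | sed -n '2p;4p'
python3 -m handwheel '[[[0,0,0],[0,0,-1],70],[[0,0,0],[0,0,-1],70],[[0,0,0],[0,0,-1],70],[[0,0,0],[0,0,-0.5],70],[[0,0,0],[0,0,0],70]]' | sed -n '2p;4p'
python3 - <<'E'
from h import *
tool()
for c in ['side','scene']:
    im,K,T=snap(c)
    for q in ['hub_c','hub_c_keyway','hub_c_fork','pin']:
        for r in tip_of(c,q)[:3]:
            if abs(r['position'][0]-.57)<.1 and abs(r['position'][1]-.14)<.1: print(c,q,round(r['confidence'],2),np.round(r['position'],4))
    u,v=proj(K,T,(.57,.15,.06)).astype(int)
    b=cv2.resize(im[v-40:v+40,u-40:u+40],(400,400),interpolation=cv2.INTER_CUBIC); s=b if c=='side' else np.hstack([s,b])
cv2.imwrite('pics/fin.png',cv2.cvtColor(s,cv2.COLOR_RGB2BGR))
E
```

```text
position: [0.5563, 0.1745, 0.1927]
ft_force: [-0.6, 0.1, 0.1]
opening: 0.0393
grip_force: 0.0
position: [0.556, 0.1746, 0.1976]
ft_force: [0.2, -0.2, 0.7]
opening: 0.07
grip_force: 0.0
position: [0.556, 0.1747, 0.3127]
ft_force: [-0.1, -0.3, -0.2]
position: [0.556, 0.1747, 0.4]
ft_force: [0.8, -0.2, 0.5]
t 35.0 p [0.556  0.1747 0.4   ] yaw 121.32 tilt z [ 3.5e-03  4.0e-04 -1.0e+00] open 0.0698 F [ 0.8 -0.2  0.5] g 0.0
side hub_c 0.66 [0.5905 0.1229 0.0146]
side hub_c_keyway 0.81 [0.6011 0.1268 0.0821]
side hub_c_fork 0.93 [0.5361 0.1996 0.0453]
side pin 0.43 [0.5384 0.2016 0.0099]
scene hub_c 0.92 [0.5895 0.1231 0.024 ]
scene hub_c_keyway 0.74 [0.5993 0.1275 0.0839]
scene hub_c_fork 0.87 [0.5448 0.2039 0.0398]
scene hub_c_fork 0.31 [0.601  0.127  0.0858]
scene pin 0.38 [0.543  0.2059 0.0132]
```

View pics/fin.png

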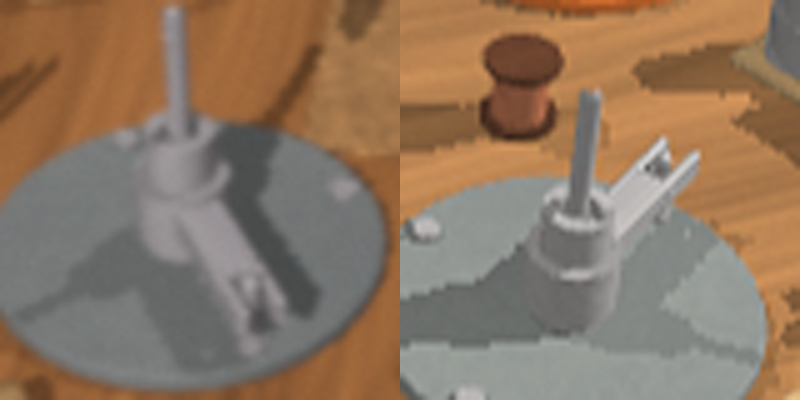

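The picture shows hub C down on the seat with the pin in its fork's slot (side crop (250,290), scene crop (655,165)). The keyway top measures about 0.083, close to the expected 0.084 when home. Handing in.

```bash
python3 -c "
from cell import *
print(hand_in())"
```

```text
the job is handed in; nothing more can be done
None
```

Hub C is home on the grey stand's seat with its fork astride the stop pin and the gripper clear; hubs A and B were left untouched, and I handed the job in at about 35 s.

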